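# Sweep the warming plate's three switches off

### The arm

A 6-joint arm with a two-finger parallel gripper is mounted at the origin on the work surface. World frame = base frame: x ahead of the robot, y to its left, z up, the work surface at z = 0. Lengths are in m, angles in rad, forces in N, time in s.
With the tool pointing down it reaches from about 0.35 to 0.85 m from the base axis. Payload 8.1 kg.
Tool frame: the origin (TCP) lies at the centre of the arm's flange, where the gripper is bolted on; the fingertips stand 186 mm ahead of it and the grasp point (between the pads) lies 167 mm ahead of it (bot.grasp_offset is the distance from the TCP to the grasp point, in m); z points along the fingers, y is the direction in which the jaws open and shut (so a half turn about z gives the same grasp; the last joint's range is limited). The gripper opens to 93 mm and grips with 3 to 60 N. Pads are 15 mm wide; open, the fingers measure 128 mm over their backs; the gripper's body (75 mm by 188 mm) begins 65 mm behind the grasp point.
Start: joints at [-1.202, 0.13, 1.488, -0, 1.523, -0.085], TCP at [0.263, -0.539, 0.405] pointing down, gripper open.
Joint ranges: [-2.96, 2.96], [-0.89, 2.26], [0.02, 2.5], [-1.34, 4.48], [0, 2.73], [-2.66, 2.66]. Speed limits (rad/s): [2.39, 2.39, 2.79, 3.14, 3.14, 3.14].

### API

Orientations are given as a 3x3 rotation matrix whose columns are the frame's x, y, z axes.
In Python, from workcell import bot gives the robot as it stands. The module is installed in compiled form; this text tells all that it offers.
- The arm moves only by the shell command python3 -m handwheel 'ROWS' [OPENING]. ROWS is JSON, a list of rows, each an object of numbers: "tx", "ty", "tz": the shift along the tool's x, y, z in cm; "ax", "ay", "az": the turn, a rotation vector about the tool's x, y, z in rad. In form: [{"tx": .., "ty": .., "tz": .., "ax": .., "ay": .., "az": ..}, ...]. A call has 1 to 5 rows; each row shifts and turns the commanded pose from where the row before left it, along the tool's axes as they then stand; what a row does not reach is not made up. A row lasts 1/8 s, in which the tool goes at most 62.5 mm and 10.7 degrees, less where a joint would pass 70% of its speed; a pose out of reach is approached as far as the arm can. A call with a gripper value outside its range is refused whole. OPENING is the opening in per cent of the stroke, from 0 (shut) to 100 (fully open), set as the call begins (- or left out, the last holds). The fingers move at their own pace and stop on an object; the grip force is fixed at half the most. Time passes only in rows, so rows that do not move let the fingers close. It gives the time, the measured TCP pose, the force and the opening at its end, in the units of the state.
- bot.get_obs(): the state, without advancing time (a new reading comes with each control period).
- bot.capture(name): name is "scene" or "side" or "wrist"; returns (picture, depth): 384x512x3 uint8, red, green, blue; 384x512 float32, m along the optical axis (not along the pixel's ray), 0 where there is no reading.
- bot.get_calibration(name): a dict with "fx", "fy", "cx", "cy" (pixels), "dist" ([k1, k2, p1, p2, k3] as OpenCV has them; the pictures are not rectified), "xyz" and "attitude" of the camera in the world. Camera axes: x right, y down, z forward; pixel columns grow to the right and rows downward; lengths in m; the calibration is good to about 2 mm. A picture is of the moment at which its call begins: read the wrist's pose just before it. get_calibration takes no time and is no camera call; for the wrist camera it gives the pose at the moment of the call.
- bot.sign_off(): hands the job in, once; it reports no verdict.
The state is a dict: "clock": time; "joints": joint angles; "qvel": joint speeds; "joint_torque": joint torques, N m; "tcp_pos": TCP position; "eef_rot": TCP orientation; "force": force on the tool from outside, world axes, zero at the start; "wrist_torque": the same for the moment, N m; "opening": opening from 0.0 (shut) to 1.0 (fully open).
Only numpy, scipy, OpenCV 4.12 (cv2) and the standard library are available. Lean on these libraries where they do the work, as an engineer would, in place of code of your own. Each camera call takes 0.05 s, during which the arm holds its last target.

### The job

Packing is over for today: switch off the candy warming plate, whose switch box is the longer one with the row of three toggles. Sweep all three toggles over in one drag of a fingertip along the row, from the end they lean towards to the other end, and do not lift away from the row before the last one has gone over. The shorter box with two toggles runs the ceiling fans: leave it on and do not touch it.

Things in the scene. Friction and masses are not known exactly. Their poses are not given: they have to be found in the camera images.
- heater_box: Warming plate's switch box, fixed: grey, steel top, 80 (x) by 210 (y) by 50 mm high. Origin: centre of underside, z up. Three black paddle toggles 22 mm wide (x), 50 mm long, 60 mm apart along its middle line in y, tip from -y (on) to +y (off). A fingertip dragged to +y with its lowest point 70 to 93 mm above the table tips each (1 to 3 N), then slides over it; lower it may jam. No spring: they stay put.
- heater_1 (a joint): Angle (rad) of the longer box's first (on its -y end) toggle, hinged at box y = -60 mm, z = 50 mm. 0 = on, leaning 0.35 rad from upright to the box's -y (tip 97 mm above the table); 0.35 = upright; grows as it tips to +y along the row; stop at 1.4, fully off (highest point 78 mm above the table). Off above 0.8. Starts at 0 to 0.12.
- heater_2 (a joint): Angle (rad) of the longer box's middle toggle, hinged at box y = 0 mm, z = 50 mm. 0 = on, leaning 0.35 rad from upright to the box's -y (tip 97 mm above the table); 0.35 = upright; grows as it tips to +y along the row; stop at 1.4, fully off (highest point 78 mm above the table). Off above 0.8. Starts at 0 to 0.12.
- heater_3 (a joint): Angle (rad) of the longer box's last (on its +y end) toggle, hinged at box y = 60 mm, z = 50 mm. 0 = on, leaning 0.35 rad from upright to the box's -y (tip 97 mm above the table); 0.35 = upright; grows as it tips to +y along the row; stop at 1.4, fully off (highest point 78 mm above the table). Off above 0.8. Starts at 0 to 0.12.
- fan_box: Ceiling fans' switch box, to be left alone: same make, height and toggles, but shorter, 80 (x) by 150 (y) by 50 mm, two toggles at y = -30 and +30 mm (tops up to 100 mm above the table). Fixed; origin: centre of underside. Small loose things under 60 mm high lie beyond the ends of both boxes.
There are look-alikes about, which are no part of the job. What is shaped like the heater_box but green is not meant.

How it is judged:
By the outcome, as a careful person would: the job done as asked, in the order asked, and still so for the second after the job is handed in, with the robot touching nothing.
It also fails if it takes over 32 s, if anything falls off the work surface, if the arm or the gripper's body presses on something with over 40 N, if the wrist force passes 120 N, or if a joint passes its speed limit or range.

## Working session

There is one attempt and no reset: what is moved stays moved. The work goes in short steps, Python scripts to look and compute and a shell command to move; the robot and the scene stay as the last step left them, time stands still between calls to the robot, and variables do not carry over. Pictures are saved under pics/ and viewed, and the job is handed in when it is done.

```bash
mkdir -p pics; cat > h.py <<'E'
import numpy as np,cv2,pickle
from workcell import bot
E
python3 - <<'E'
from h import *
o=bot.get_obs();print({k:np.round(v,3).tolist() for k,v in o.items()})
D={}
for n in ("scene","side"):
    p,d=bot.capture(n);c=bot.get_calibration(n);D[n]=(p,d,c)
    cv2.imwrite(f"pics/{n}0.png",cv2.cvtColor(p,cv2.COLOR_RGB2BGR));print(n,c)
pickle.dump(D,open("d0.pkl","wb"))
E
```

```text
{'clock': 0.0, 'joints': [-1.202, 0.131, 1.489, 0.0, 1.523, -0.085], 'qvel': [-0.002, 0.0, -0.0, -0.0, -0.001, -0.001], 'joint_torque': [-0.002, -55.984, -49.176, 0.077, 0.036, -0.0], 'tcp_pos': [0.263, -0.539, 0.404], 'eef_rot': [[0.899, 0.438, -0.001], [0.438, -0.899, 0.002], [0.0, -0.002, -1.0]], 'force': [0.162, -0.028, -0.183], 'wrist_torque': [0.079, 0.017, 0.003], 'opening': 0.998}
scene {'fx': 426.2817319521369, 'fy': 426.2817319521369, 'cx': 253.40764448533733, 'cy': 193.47064049236985, 'dist': array([-0.11060747,  0.        ,  0.        ,  0.        ,  0.        ]), 'xyz': array([ 0.9113591 , -0.3465742 ,  0.56877642]), 'attitude': array([[ 0.65189534,  0.51040352, -0.56082146],
       [ 0.75804011, -0.41893123,  0.49987181],
       [ 0.02019071, -0.75098926, -0.66000565]])}
side {'fx': 383.452406741604, 'fy': 383.452406741604, 'cx': 257.48883251583186, 'cy': 193.27056938332495, 'dist': array([0.03733992, 0.        , 0.        , 0.        , 0.        ]), 'xyz': array([0.21604723, 0.53685964, 0.56638853]), 'attitude': array([[-0.85856495, -0.34759154,  0.37689037],
       [-0.51221099,  0.54925311, -0.66027337],
       [ 0.02249723, -0.75993496, -0.64960967]])}
```

View pics/scene0.png

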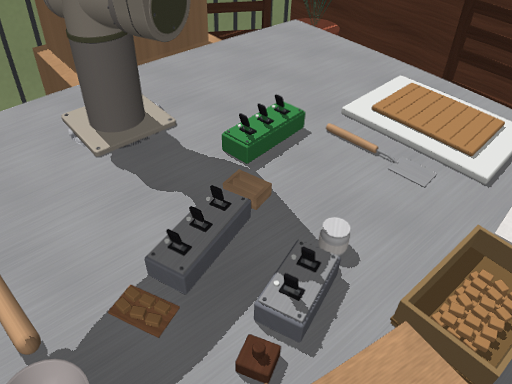

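View pics/side0.png

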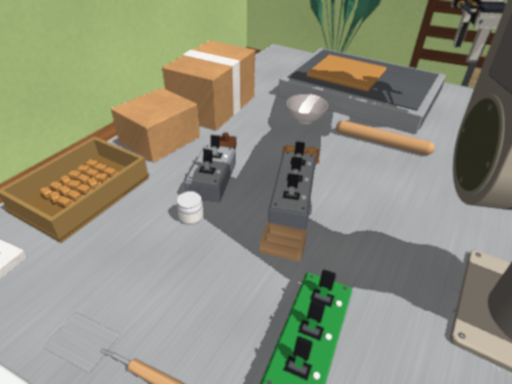

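The scene picture shows three candidates: a grey three-toggle box at (200,237), a grey two-toggle box at (300,287), which is the fans, and a green three-toggle box at (264,130), which is the look-alike. By the description I choose the grey three-toggle box. Next comes a close crop and a depth-based fit.

```bash
cat >> h.py <<'E'
def cloud(d,c):
    h,w=d.shape;u,v=np.meshgrid(np.arange(w),np.arange(h))
    K=np.array([[c['fx'],0,c['cx']],[0,c['fy'],c['cy']],[0,0,1]])
    n=cv2.undistortPoints(np.stack([u,v],-1).reshape(-1,1,2).astype(np.float64),K,c['dist']).reshape(h,w,2)
    P=np.dstack([n*d[...,None],d]);W=P@np.array(c['attitude']).T+c['xyz'];W[d<=0]=np.nan;return W
def proj(X,c):
    R=np.array(c['attitude']);K=np.array([[c['fx'],0,c['cx']],[0,c['fy'],c['cy']],[0,0,1]])
    return cv2.projectPoints(np.atleast_2d(X).astype(float),cv2.Rodrigues(R.T)[0],-R.T@c['xyz'],K,c['dist'])[0].reshape(-1,2)
E
python3 - <<'E'
from h import *
D=pickle.load(open("d0.pkl","rb"))
rois={"scene":{"heater":(140,175,260,295),"fan":(250,235,345,340)},"side":{"heater":(262,138,322,232),"fan":(182,130,242,200)}}
for n,(p,d,c) in D.items():
    W=cloud(d,c)
    for k,(a,b,e,f) in rois[n].items():
        w=W[b:f,a:e].reshape(-1,3);w=w[np.isfinite(w[:,0])]
        print(n,k,"hist",np.histogram(w[:,2],np.arange(-.005,.111,.01))[0])
        t=w[(abs(w[:,2]-.05)<.006)]
        x=t[:,:2].astype(np.float32)
        # biggest cluster
        r=cv2.minAreaRect(x);print("  ",n,k,np.round(r[0],4),np.round(r[1],4),round(r[2],2),"ztop",np.median(t[:,2]))
        hi=w[w[:,2]>.068]
        y=hi[:,:2]; print("   hi",len(y),y.min(0),y.max(0), 'zmax',hi[:,2].max())
    a,b,e,f=rois[n]["heater"]
    s=4 if n=="scene" else 5
    cv2.imwrite(f"pics/{n}_c.png",cv2.resize(cv2.cvtColor(p[b:f,a:e],cv2.COLOR_RGB2BGR),None,fx=s,fy=s,interpolation=cv2.INTER_CUBIC))
E
```

```text
scene heater hist [7762  524  735  768  620 3390  100   82  112  120  135]
   scene heater [ 0.4751 -0.0755] [0.0803 0.2097] 19.3 ztop 0.04988483971315827
   hi 432 [ 0.44710541 -0.14948824] [ 0.5090515  -0.01904892] zmax 0.10034931362586624
scene fan hist [4368  308  372  435  637 3383   80   65   86   93  110]
   scene fan [ 0.6542 -0.0043] [0.0785 0.1925] 19.61 ztop 0.04990429024392079
   hi 340 [ 0.6461314  -0.06914573] [0.68552264 0.00178749] zmax 0.09984028545097651
side heater hist [2331  206  301  324  259 1688   49   97  140  141   78]
   side heater [ 0.4729 -0.0715] [0.079  0.2069] 19.8 ztop 0.05005574849948402
   hi 440 [ 0.44473674 -0.14618525] [ 0.50768909 -0.01614936] zmax 0.0997146854489071
side fan hist [1545  182  226  376  300 1219   57   71   81   84   45]
   side fan [ 0.6728 -0.0335] [0.1231 0.2769] 39.31 ztop 0.04973617427970739
   hi 269 [ 0.64219004 -0.06509437] [0.68338619 0.0058759 ] zmax 0.099526336396418
```

View pics/scene_c.png

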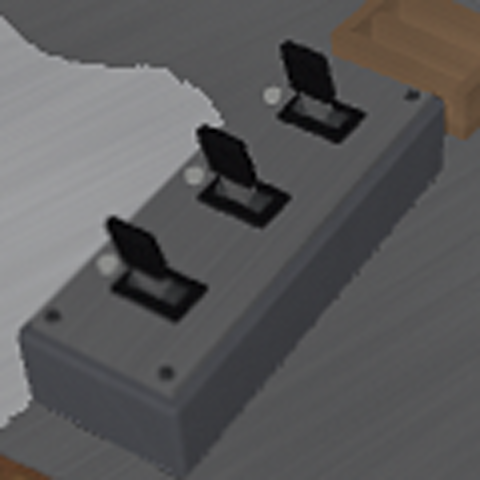

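View pics/side_c.png

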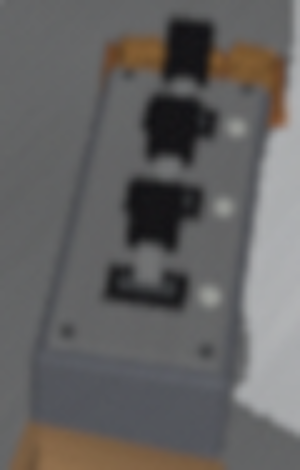

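```bash
python3 - <<'E'
from h import *
D=pickle.load(open("d0.pkl","rb"))
C=np.array([.474,-.0735]);th=np.radians(19.5)
X=np.array([np.cos(th),np.sin(th)]);Y=np.array([-np.sin(th),np.cos(th)])
for n,(p,d,c) in D.items():
    W=cloud(d,c).reshape(-1,3);W=W[np.isfinite(W[:,0])]
    q=W[:,:2]-C;L=np.c_[q@X,q@Y,W[:,2]]
    m=(abs(L[:,0])<.05)&(abs(L[:,1])<.13)&(L[:,2]>.065)
    T=L[m]
    for lo in (-.1,-.04,.02):
        s=T[(T[:,1]>lo-.005)&(T[:,1]<lo+.055)]
        print(n,lo,len(s),"x",s[:,0].min().round(4),s[:,0].max().round(4),"z>.09 y",np.median(s[s[:,2]>.09][:,1]).round(4),"z~.07 y",np.median(s[s[:,2]<.075][:,1]).round(4),'zmax',s[:,2].max().round(4))
    t=L[(abs(L[:,2]-.05)<.002)&(abs(L[:,0])<.06)&(abs(L[:,1])<.14)]
    r=cv2.minAreaRect(t[:,:2].astype(np.float32));print(r)
    # obstacles around the box: tall things z>.06 within .25
    o=L[(L[:,2]>.06)&(abs(L[:,1])<.25)&(L[:,0]>.05)&(L[:,0]<.4)];print("tall +x min x",o[:,0].min() if len(o) else None)
    o=L[(L[:,2]>.06)&(abs(L[:,0])<.1)&(abs(L[:,1])>.11)&(abs(L[:,1])<.4)&(L[:,2]<.3)];print("tall in line",len(o), (o.min(0),o.max(0)) if len(o) else None)
s=X,Y;print(s)
E
```

```text
scene -0.1 154 x -0.0097 0.0112 z>.09 y -0.0759 z~.07 y -0.0705 zmax 0.0993
scene -0.04 147 x -0.0108 0.0113 z>.09 y -0.0157 z~.07 y -0.0104 zmax 0.1
scene 0.02 148 x -0.0108 0.0111 z>.09 y 0.0448 z~.07 y 0.05 zmax 0.1003
((0.00015956908464431763, -0.0032664909958839417), (0.07235714793205261, 0.20311379432678223), 0.8971692323684692)
tall +x min x 0.1824293076238658
tall in line 272 (array([-0.09333924,  0.27140907,  0.06003734]), array([-0.04561604,  0.39942667,  0.09856098]))
side -0.1 137 x -0.0107 0.0105 z>.09 y -0.069 z~.07 y -0.0631 zmax 0.0996
side -0.04 151 x -0.0113 0.0103 z>.09 y -0.0094 z~.07 y -0.0034 zmax 0.0997
side 0.02 168 x -0.0116 0.0103 z>.09 y 0.051 z~.07 y 0.0572 zmax 0.0993
((-0.0004151463508605957, 0.0012847930192947388), (0.06975062936544418, 0.20319214463233948), 0.36884790658950806)
tall +x min x 0.18135387862472915
tall in line 799 (array([-0.09402557,  0.27344479,  0.06020389]), array([-0.04710884,  0.39999111,  0.09931217]))
(array([0.94264149, 0.33380686]), array([-0.33380686,  0.94264149]))
```

```bash
python3 - <<'E'
from h import *
D=pickle.load(open("d0.pkl","rb"))
for n,(p,d,c) in D.items():
    W=cloud(d,c).reshape(-1,3);W=W[np.isfinite(W[:,0])]
    for zl in (.06,.12,.18):
        m=(W[:,2]>zl)&(W[:,0]>.2)&(W[:,0]<.75)&(W[:,1]>-.65)&(W[:,1]<.2)
        w=W[m]; H=np.histogram2d(w[:,0],w[:,1],bins=[np.arange(.2,.76,.1),np.arange(-.65,.21,.1)])[0].astype(int)
        print(n,zl);print(H)
E
python3 -m handwheel '[{"az":0.11},{"tx":4.2,"ty":-2.8},{"tx":5.2,"ty":-3.3},{"tx":5.2,"ty":-3.3}]' 0
```

```text
scene 0.06
[[  0   0   0   0   0   0 737   1]
 [  0   0   0   0   0   0   0   0]
 [  0   0   0   0   0 227 160   0]
 [  0   0   0   0   0  91   0   0]
 [  0   0   0   0   0 192 181   0]]
scene 0.12
[[  0   0   0   0   0   0 737   1]
 [  0   0   0   0   0   0   0   0]
 [  0   0   0   0   0   0   0   0]
 [  0   0   0   0   0   0   0   0]
 [  0   0   0   0   0   0   0   0]]
scene 0.18
[[  0   0   0   0   0   0 737   1]
 [  0   0   0   0   0   0   0   0]
 [  0   0   0   0   0   0   0   0]
 [  0   0   0   0   0   0   0   0]
 [  0   0   0   0   0   0   0   0]]
side 0.06
[[ 411 1045  228    0    0    0 1980    0]
 [ 614  382    0    0    0    0    0    0]
 [ 504  417    0    0    0  257  181    0]
 [ 424  485    0    0    0   37    0    0]
 [ 341  395    0    0    0  137  162    0]]
side 0.12
[[ 411 1045  228    0    0    0 1980    0]
 [ 105    2    0    0    0    0    0    0]
 [   0    0    0    0    0    0    0    0]
 [   0    0    0    0    0    0    0    0]
 [   0    0    0    0    0    0    0    0]]
side 0.18
[[ 411 1045  228    0    0    0 1980    0]
 [ 105    2    0    0    0    0    0    0]
 [   0    0    0    0    0    0    0    0]
 [   0    0    0    0    0    0    0    0]
 [   0    0    0    0    0    0    0    0]]validation failed for argument at $[0]...
```

```bash
python3 -m handwheel '[{"tx":0,"ty":0,"tz":0,"ax":0,"ay":0,"az":0.11},{"tx":4.2,"ty":-2.8,"tz":0,"ax":0,"ay":0,"az":0},{"tx":5.2,"ty":-3.3,"tz":0,"ax":0,"ay":0,"az":0},{"tx":5.2,"ty":-3.3,"tz":0,"ax":0,"ay":0,"az":0}]' 0
```

```text
clock: 0.6
tcp_pos: [0.3694, -0.4001, 0.4042]
eef_rot: [[0.942, 0.336, -0.0], [0.336, -0.942, 0.001], [-0.0, -0.001, -1.0]]
force: [0.6, -0.8, -0.8]
opening: 0.618
```

```bash
python3 -m handwheel '[{"tx":5.2,"ty":-3.3,"tz":0,"ax":0,"ay":0,"az":0},{"tx":5.2,"ty":-3.3,"tz":0,"ax":0,"ay":0,"az":0},{"tx":5.2,"ty":-3.3,"tz":0,"ax":0,"ay":0,"az":0},{"tx":5.1,"ty":-3.3,"tz":0,"ax":0,"ay":0,"az":0},{"tx":0,"ty":0,"tz":0,"ax":0,"ay":0,"az":0}]' 0
python3 - <<'E'
from h import *
o=bot.get_obs();C=np.array([.474,-.0742]);th=np.radians(19.8)
X=np.array([np.cos(th),np.sin(th)]);Y=np.array([-np.sin(th),np.cos(th)])
q=o['tcp_pos'][:2]-C;print(o['clock'],q@X,q@Y,o['tcp_pos'][2],o['eef_rot'])
D=[]
p,d=bot.capture("wrist");c=bot.get_calibration("wrist")
cv2.imwrite("pics/w1.png",cv2.cvtColor(p,cv2.COLOR_RGB2BGR))
W=cloud(d,c)
W=W.reshape(-1,3);W=W[np.isfinite(W[:,0])];q=W[:,:2]-C;L=np.c_[q@X,q@Y,W[:,2]]
T=L[(abs(L[:,0])<.05)&(abs(L[:,1])<.11)&(L[:,2]>.065)&(L[:,2]<.11)]
for lo in (-.1,-.04,.02):
    s=T[(T[:,1]>lo-.005)&(T[:,1]<lo+.055)]
    if len(s):print(lo,len(s),s.min(0).round(4),s.max(0).round(4))
E
```

```text
clock: 1.23
tcp_pos: [0.5209, -0.2039, 0.4042]
eef_rot: [[0.94, 0.342, -0.0], [0.342, -0.94, 0.001], [0.0, -0.001, -1.0]]
force: [-0.5, -0.0, -0.1]
opening: 0.083
1.225 0.00021678154598450696 -0.1379668554559435 0.4041516461088275 [[ 9.39566257e-01  3.42366912e-01 -3.81921747e-04]
 [ 3.42367108e-01 -9.39565277e-01  1.36145228e-03]
 [ 1.07275799e-04 -1.40993207e-03 -9.99999000e-01]]
-0.1 194 [-0.0121 -0.0798  0.0716] [ 0.0093 -0.0662  0.0998]
-0.04 250 [-0.0126 -0.0194  0.0659] [ 0.0095 -0.0073  0.1   ]
0.02 345 [-0.0119  0.0403  0.0652] [0.0097 0.0495 0.1007]
```

View pics/w1.png

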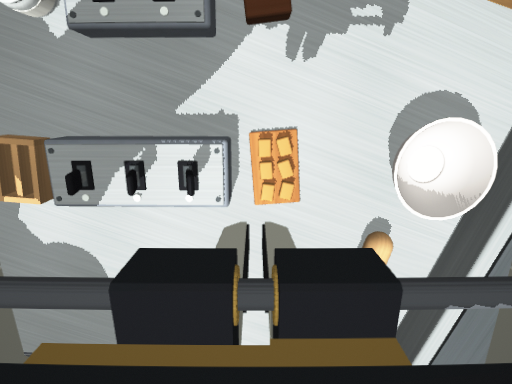

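The wrist view shows the three-toggle box at (140,172), with the first toggle at (188,175). The fan box is at the top, the chocolates at (275,165), and the tool is aligned with the row. Next I lower beyond the -y end.

```bash
python3 -m handwheel '[{"tx":-0.1,"ty":0,"tz":4.5,"ax":0,"ay":0,"az":0},{"tx":0,"ty":0,"tz":4.5,"ax":0,"ay":0,"az":0},{"tx":0,"ty":0,"tz":4.0,"ax":0,"ay":0,"az":0},{"tx":0,"ty":0,"tz":0.8,"ax":0,"ay":0,"az":0},{"tx":0,"ty":0,"tz":0,"ax":0,"ay":0,"az":0}]' 0
python3 - <<'E'
from h import *
p,d=bot.capture("scene");cv2.imwrite("pics/s2.png",cv2.cvtColor(p,cv2.COLOR_RGB2BGR))
o=bot.get_obs();print(o['clock'],o['tcp_pos'],o['force'],o['opening'])
E
```

```text
clock: 1.9
tcp_pos: [0.5179, -0.2088, 0.2671]
eef_rot: [[0.942, 0.336, -0.0], [0.336, -0.942, 0.0], [-0.0, -0.0, -1.0]]
force: [0.6, -0.1, 1.9]
opening: 0.002
1.95 [ 0.51852684 -0.20883056  0.26834713] [ 0.10100977 -0.05034347  0.60179759] 0.0046182412851856185
```

View pics/s2.png

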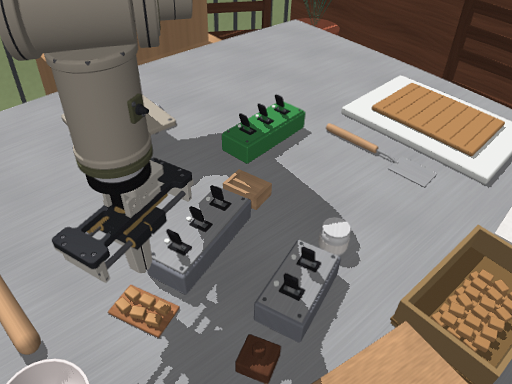

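```bash
python3 - <<'E'
from h import *
c=bot.get_calibration("scene");o=bot.get_obs()
print(o['tcp_pos'],[proj(o['tcp_pos']+o['eef_rot'][:,2]*a,c).round(0).tolist() for a in(0,.1,.186)],proj([.494,-.131,.09],c))
C=np.array([.474,-.0742]);th=np.radians(19.8)
X=np.array([np.cos(th),np.sin(th)]);Y=np.array([-np.sin(th),np.cos(th)])
q=o['tcp_pos'][:2]-C;print(q@X,q@Y)
p=cv2.imread("pics/s2.png")[170:310,60:260];cv2.imwrite("pics/s2c.png",cv2.resize(p,None,fx=4,fy=4,interpolation=2))
E
```

```text
[ 0.51852684 -0.20883056  0.26834713] [[[117.0, 165.0]], [[132.0, 226.0]], [[142.0, 268.0]]] [[177.06511738 229.74503344]]
-0.0037100295030783655 -0.14175423833763093
```

View pics/s2c.png

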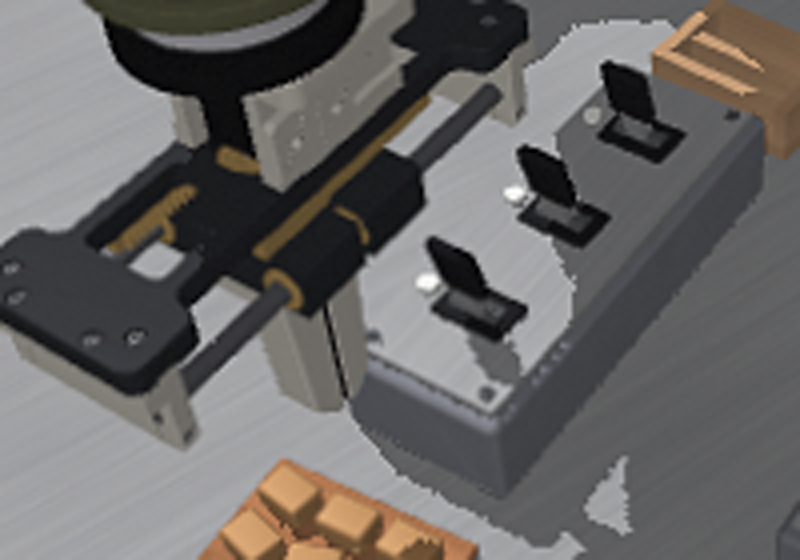

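The fingertip sits at (142,268), where the projection predicts it, just beyond the -y end and clear of everything. Next I drag.

```bash
python3 -m handwheel '[{"tx":0.2,"ty":-1.5,"tz":0.1,"ax":0,"ay":0,"az":0},{"tx":0,"ty":-1.5,"tz":0,"ax":0,"ay":0,"az":0},{"tx":0,"ty":-1.5,"tz":0,"ax":0,"ay":0,"az":0},{"tx":0,"ty":-1.5,"tz":0,"ax":0,"ay":0,"az":0},{"tx":0,"ty":-1.5,"tz":0,"ax":0,"ay":0,"az":0}]' 0
cat > st.py <<'E'
from h import *
import sys
o=bot.get_obs();C=np.array([.474,-.0742]);th=np.radians(19.8)
X=np.array([np.cos(th),np.sin(th)]);Y=np.array([-np.sin(th),np.cos(th)])
t=o['tcp_pos']+o['eef_rot'][:,2]*.186;q=t[:2]-C;print('tip box',q@X,q@Y,t[2],'F',o['force'].round(2),o['clock'])
p,d=bot.capture("scene");cv2.imwrite(sys.argv[1],cv2.resize(cv2.cvtColor(p,cv2.COLOR_RGB2BGR)[130:310,80:300],None,fx=3,fy=3,interpolation=2))
E
python3 st.py pics/s3.png
```

```text
clock: 2.58
tcp_pos: [0.4946, -0.1356, 0.266]
eef_rot: [[0.941, 0.337, 0.001], [0.337, -0.941, -0.001], [0.0, 0.001, -1.0]]
force: [1.0, -2.5, -0.5]
opening: 0.006
tip box -0.00131042720882527 -0.06488360843192181 0.08000797595068204 F [ 1.05 -2.53 -0.54] 2.575
```

View pics/s3.png

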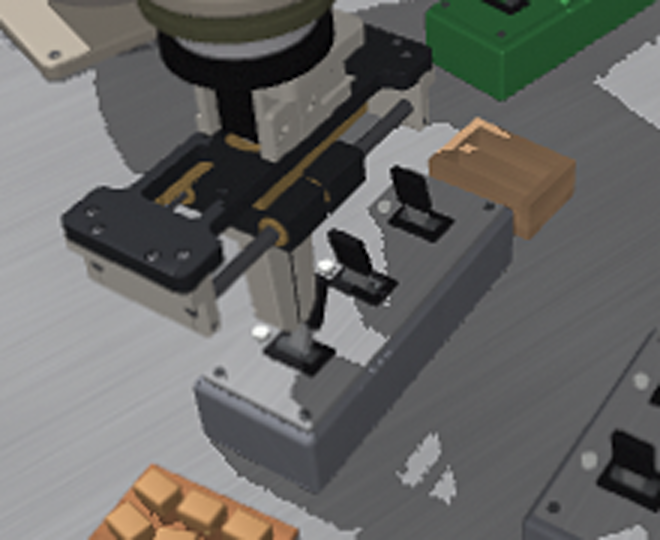

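The first toggle is being tipped, seen in the crop at (320,300), at about 2.7 N and with the tip at z = 80 mm. I continue.

```bash
python3 -m handwheel '[{"tx":0,"ty":-1.5,"tz":0,"ax":0,"ay":0,"az":0},{"tx":0,"ty":-1.5,"tz":0,"ax":0,"ay":0,"az":0},{"tx":0,"ty":-1.5,"tz":0,"ax":0,"ay":0,"az":0},{"tx":0,"ty":-1.5,"tz":0,"ax":0,"ay":0,"az":0},{"tx":0,"ty":-1.5,"tz":0,"ax":0,"ay":0,"az":0}]' 0
python3 st.py pics/s4.png
```

```text
clock: 3.25
tcp_pos: [0.4691, -0.0649, 0.2656]
eef_rot: [[0.941, 0.337, -0.0], [0.337, -0.941, 0.0], [-0.0, -0.0, -1.0]]
force: [-0.3, -1.7, -0.2]
opening: 0.007
tip box -0.0015189755260357743 0.010421739823108957 0.07956469243187236 F [-0.32 -1.73 -0.17] 3.25
```

View pics/s4.png

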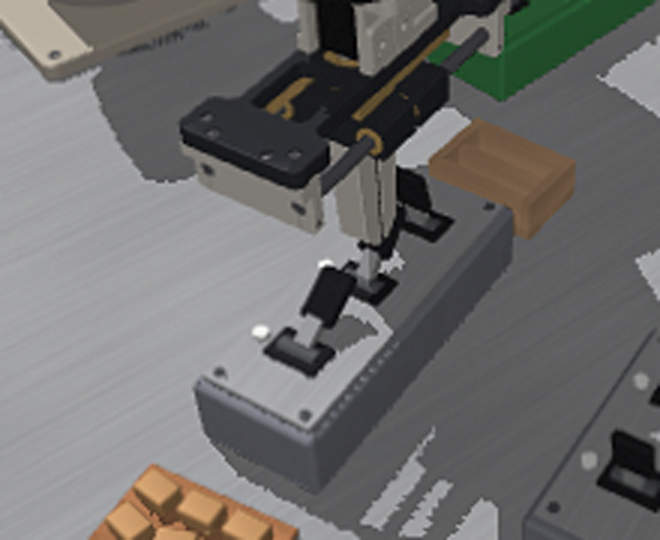

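Toggle 1 is over (crop 330,295) and toggle 2 is nearly over. I continue to the end of the row.

```bash
python3 -m handwheel '[{"tx":0,"ty":-1.5,"tz":0,"ax":0,"ay":0,"az":0},{"tx":0,"ty":-1.5,"tz":0,"ax":0,"ay":0,"az":0},{"tx":0,"ty":-1.5,"tz":0,"ax":0,"ay":0,"az":0},{"tx":0,"ty":-1.5,"tz":0,"ax":0,"ay":0,"az":0},{"tx":0,"ty":-1.5,"tz":0,"ax":0,"ay":0,"az":0}]' 0
python3 -m handwheel '[{"tx":0,"ty":-1.5,"tz":0,"ax":0,"ay":0,"az":0},{"tx":0,"ty":-1.5,"tz":0,"ax":0,"ay":0,"az":0},{"tx":0,"ty":-1.5,"tz":0,"ax":0,"ay":0,"az":0},{"tx":0,"ty":0,"tz":0,"ax":0,"ay":0,"az":0}]' 0
python3 st.py pics/s5.png
```

```text
clock: 3.92
tcp_pos: [0.4439, 0.0056, 0.2657]
eef_rot: [[0.941, 0.337, -0.0], [0.337, -0.941, 0.0], [-0.0, -0.0, -1.0]]
force: [0.6, -1.8, 0.6]
opening: 0.005
clock: 4.42
tcp_pos: [0.4287, 0.0481, 0.2656]
eef_rot: [[0.941, 0.339, -0.0], [0.339, -0.941, 0.0], [-0.0, -0.0, -1.0]]
force: [0.3, -0.1, 0.1]
opening: 0.007
tip box -0.0012087685033767195 0.1304169813312141 0.07961923663976361 F [ 0.26 -0.13  0.12] 4.425
```

View pics/s5.png

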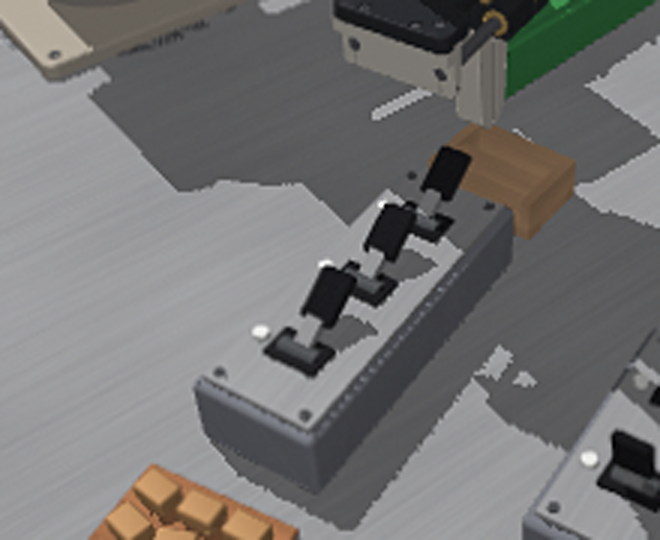

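All three toggles lean to +y and the force is zero. I raise clear and check the angles from the depth images.

```bash
python3 -m handwheel '[{"tx":0,"ty":0,"tz":-2,"ax":0,"ay":0,"az":0},{"tx":0,"ty":0,"tz":-4,"ax":0,"ay":0,"az":0},{"tx":0,"ty":0,"tz":-4,"ax":0,"ay":0,"az":0},{"tx":0,"ty":0,"tz":-2,"ax":0,"ay":0,"az":0},{"tx":0,"ty":0,"tz":0,"ax":0,"ay":0,"az":0}]'
python3 - <<'E'
from h import *
C=np.array([.474,-.0742]);th=np.radians(19.8)
X=np.array([np.cos(th),np.sin(th)]);Y=np.array([-np.sin(th),np.cos(th)])
im=[]
for n in("scene","side"):
    p,d=bot.capture(n);im.append(cv2.cvtColor(p,cv2.COLOR_RGB2BGR));c=bot.get_calibration(n);W=cloud(d,c).reshape(-1,3);rgb=p.reshape(-1,3)
    q=W[:,:2]-C;L=np.c_[q@X,q@Y,W[:,2]]
    for h in(-.06,0,.06):
        s=L[(abs(L[:,0])<.015)&(L[:,1]>h+.012)&(L[:,1]<h+.058)&(L[:,2]>.064)&(L[:,2]<.11)]
        if len(s)>5:
            k=np.polyfit(s[:,1],s[:,2],1)
            print(n,h,len(s),'zmax',s[:,2].max().round(4),'y',(s[:,1].min()-h).round(4),(s[:,1].max()-h).round(4),'angle~',round(.35+np.pi/2-np.arctan(k[0]),2))
cv2.imwrite("pics/f.png",cv2.resize(np.hstack(im),(800,300)))
print(bot.get_obs()['force'],bot.get_obs()['clock'])
E
```

```text
clock: 5.1
tcp_pos: [0.4299, 0.0467, 0.3876]
eef_rot: [[0.942, 0.337, 0.004], [0.337, -0.942, -0.0], [0.004, 0.001, -1.0]]
force: [1.1, 0.5, -0.5]
opening: 0.004
scene -0.06 212 zmax 0.0796 y 0.0125 0.0412 angle~ 1.42
scene 0 192 zmax 0.0795 y 0.0129 0.0407 angle~ 1.42
scene 0.06 167 zmax 0.0786 y 0.0132 0.0412 angle~ 1.42
side -0.06 37 zmax 0.0788 y 0.0166 0.0442 angle~ 1.54
side 0 47 zmax 0.0783 y 0.0163 0.0446 angle~ 1.56
side 0.06 59 zmax 0.0793 y 0.016 0.0447 angle~ 1.52
[ 0.24055463  0.35610162 -0.76407675] 5.2
```

View pics/f.png

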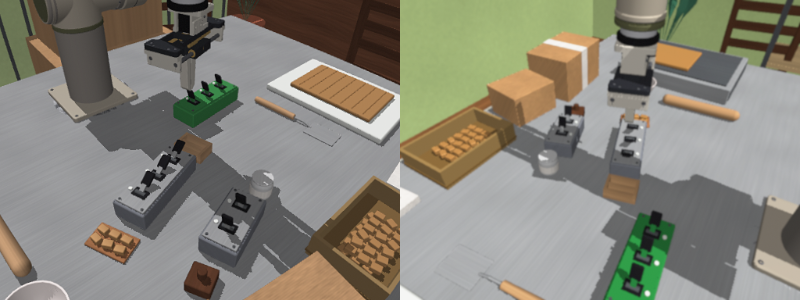

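All three heater toggles are at the off stop, with their highest points at about 79 mm. The fan toggles are unchanged, and the robot is clear of everything.

```bash
python3 -c "
from workcell import bot
print(bot.sign_off())"
```

```text
the job is handed in; nothing more can be done
None
```

The warming plate is switched off: one drag with the closed fingertips tipped all three toggles on the grey box from its -y end to its +y end. The tip ran about 80 mm above the table, and I lifted only after the last toggle had gone over. The readings between drag steps showed at most about 3 N, and the job was handed in at about 5.2 s.

**Toggle angles:** depth from the scene camera puts all three at about 1.42 rad, at the 1.4 rad off stop. Their highest points are about 79 mm above the table.

**Disagreement:** the side camera's fit gave 1.52 to 1.56 rad, past the stop. I take this as fit error from few, sloping points; its heights agree (78 to 79 mm).

**Rest of the scene:** the fan box and the green box look unchanged in the last pictures. The gripper is about 0.2 m above the table and touching nothing, with force readings at noise level.

**Refused move:** my first move command was rejected because its rows left out some fields. Nothing moved, and I retyped it in full.

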